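# Pin the receiver and hold a cuvette in the beam

## Robot

A 7-joint arm with a two-finger parallel gripper is mounted at the origin on the work surface. World frame = base frame: x ahead of the robot, y to its left, z up, the work surface at z = 0. Lengths are in m, angles in degrees, forces in N, time in s.
With the tool pointing down it reaches from about 0.425 to 0.875 m from the base axis. Payload 4.7 kg.
Tool frame: the origin (TCP) lies on the mounting face of the last link; the fingertips stand 182 mm ahead of it and the grasp point (between the pads) lies 164 mm ahead of it; z points along the fingers, y is the line along which they close (so a half turn about z gives the same grasp; the last joint's range is limited). The gripper opens to 87 mm and grips with 3 to 60 N. Pads are 19 mm wide; open, the fingers measure 117 mm over their backs; the gripper's body (75 mm by 190 mm) begins 51 mm behind the grasp point.
Start: joints at [69.162, 18.392, -4.016, 83.108, 1.295, 78.541, -3.26], TCP at [0.24, -0.604, 0.405] pointing down, gripper open.
Joint ranges: [-163.93, 163.93], [-17.29, 119.83], [-79.2, 71.16], [3.27, 140.29], [-89.18, 269.18], [5.43, 117.66], [-154.24, 154.24]. Speed limits (degrees/s): [147.25, 147.25, 180, 180, 180, 180, 180].

## Interface

Orientations are given as [roll, pitch, yaw] about the fixed x, y, z axes, in that order (R = Rz(yaw) Ry(pitch) Rx(roll)).
In Python, from cell import env gives the robot as it stands.
- The arm moves only by the tool servo_tool, never from a script. Its argument "plan" is a list of rows, each an object with "xyz": the shift along the tool's x, y, z in cm, a list of three; "twist": the turn, a rotation vector about the tool's x, y, z in degrees, a list of three; "jaw": the closure, from 0 (fully open) to 1 (shut). In form: [{"xyz": [x, y, z], "twist": [wx, wy, wz], "jaw": jaw}, ...]. A call has 1 to 10 rows; each row is the pose to reach, as a shift and turn from the pose commanded when the call began, along the tool's axes at that moment; what a row does not reach only later rows make up. A row lasts 1/12 s, in which the tool goes at most 41.7 mm and 7.16 degrees, less where a joint would pass 70% of its speed; a pose out of reach is approached as far as the arm can. A call with a gripper value outside its range is refused whole. The fingers move at their own pace and stop on an object; "newtons" is the grip in N (left out, the last holds). Time passes only in rows, so rows that repeat a pose let the fingers close. It gives the time, the measured TCP pose, the force, the opening and the grip force at its end, in the units of the state.
- env.get_obs(): the state, without advancing time (a new reading comes with each control period).
- env.read_camera(name): name is "scene" or "top"; returns a dict with "img" (480x640x3 uint8, red, green, blue), "camera_matrix" (3x3 intrinsics, pixels), "R" (3x3) and "t" (3): a world point X has camera coordinates R X + t. Camera axes: x right, y down, z forward; pixel columns grow to the right and rows downward; lengths in m; the calibration is good to about 2 mm. A picture is of the moment at which its call begins. There is no depth.
- env.sign_off(): hands the job in; it is judged then, once.
The state is a dict: "time_s": time; "qpos": joint angles; "joint_velocities": joint speeds; "effort": joint torques, N m; "tool_pos": TCP position; "tool_rot": TCP orientation; "force": force on the tool from outside, world axes, zero at the start; "wrist_torque": the same for the moment, N m; "grip_width": finger opening in m; "grasp_force": force on a finger pad.
Only numpy, scipy, OpenCV 4.12 (cv2) and the standard library are available. Lean on these libraries where they do the work, as an engineer would, in place of code of your own. Each camera call takes 0.05 s, during which the arm holds its last target. There are 200 camera calls.

## Task

At the scanner's beam-check fixture, first take the orange-handled locating pin from its stand, drop it fully home through the hole in the receiver's yellow flange and let go. Then take the green cuvette out of the rack with the fingers on its two white frosted faces only, never on the green windows, and hold it upright in the blue beam about midway between emitter and receiver, with the beam passing squarely through the lower half of its two green windows. Finish while still holding it there, clear of the fixture, and leave everything else where it is.

Things in the scene. Friction and masses are not known exactly. Their poses are not given: they have to be found in the camera images.
- rig: Fixed beam-check fixture; origin on the table under the middle of the beam, z up, beam along y. Base plate 80 x 250 x 8 mm. Blue emitter head at +y, white receiver head at -y, each 60 mm in x, 58 to 112 mm from the origin along y, top 66 mm above the table; thin black plug behind the emitter to y 142. Free gap between heads 116 mm. Yellow flange on the receiver's foot, to -x.
- beam (a point): Middle of the thin blue beam (4 mm, light only, nothing to touch), 45 mm above the table, midway between emitter and receiver; axes as the fixture's, beam along y.
- flange_hole (a point): Centre of the mouth of the flange hole, at the top of a 44 x 44 mm block (upper 14 mm yellow flange, lower part bare aluminium), 26 mm above the table, at x -105, y -87 mm of the fixture. Hole 12.5 mm wide with a 2 mm chamfer, vertical, 22 mm deep to its floor. The receiver head starts 75 mm away at +x.
- pin_stand: Fixed grey block 50 x 50 x 24 mm; origin at the centre of its underside. The pin stands in its vertical hole, 12 mm wide and 18 mm deep.
- pin: Steel locating pin, 90 mm long, about 60 g, standing upright in the stand: lower 60 mm a 10 mm diameter shaft with a tapered end, upper 30 mm an orange handle 16 mm in diameter. Origin at the centre of its lower end, z up along the pin.
- pin_tip (a point): Centre of the pin's lower end.
- rack: Fixed black rack 50 (x) x 190 (y) x 16 mm; origin at the centre of its underside. Three square pockets 27 mm wide and 10 mm deep, at y -62, 0 and +62 mm; a cuvette stands upright in each, bottom 6 mm above the table, aligned with the rack to within its play.
- cell: The green cuvette: square, open on top, 24 x 24 mm and 60 mm tall, about 60 g. Origin at the centre of its underside, z up. White frosted faces at +x and -x (24 mm apart), to be gripped, with a thin green colour band along their top edge; green windows at +y and -y, for the beam. It stands in any one of the three pockets.
- cell_windows: The two green windows of the cuvette (its +y and -y faces), about 16 mm wide over the full height; the fingers must not press on them. Origin as cell.
- cell_measure (a point): Point on the cuvette's axis 18 mm above its underside, the middle of the window's lower part: this belongs in the beam.
- cell_amber: Cuvette of the same size with amber windows and band, in another pocket; stays there.
- cell_plain: Cuvette of the same size with colourless windows and pale band, in another pocket; stays there.
- mug: Blue mug, 80 mm wide, 90 mm tall; origin at the centre of its underside. Leave alone.
- mouse: Black computer mouse, 100 x 60 mm, 32 mm tall; origin at the centre of its underside. Leave alone.
- roll: Paper sticker roll lying flat, 72 mm wide, 20 mm tall; origin at the centre of its underside. Leave alone.
- driver: Screwdriver lying on the table. Leave alone.
Mind the look-alikes: they are no part of the job. Leave any red or turquoise look-alike of the cell alone.

How it is judged:
By the outcome, as a careful person would: the job done as asked, in the order asked, and still so for the second after the job is handed in, while the arm keeps its last pose, push and grip.
It also fails if it takes over 72 s, if anything falls off the work surface, if the arm or the gripper's body presses on something with over 40 N, if the wrist force passes 120 N, or if a joint passes its speed limit or range.

## Working session

There is one attempt and no reset: what is moved stays moved. The work goes in short steps, Python scripts to look and compute and a tool call to move; the robot and the scene stay as the last step left them, time stands still between calls to the robot, and variables do not carry over. Pictures are saved under pics/ and viewed, at most 10 in all, crops included, and the job is handed in when it is done.

Besides the shell and the picture viewer there is one more tool, called after "Emit:" as name(argument=value, ...) on one line, values as JSON. servo_tool: Moves the arm, as the interface text tells. Its arguments: {"type":"object","properties":{"plan":{"type":"array","items":{"type":"object","properties":{"xyz":{"type":"array","items":{"type":"number"}},"twist":{"type":"array","items":{"type":"number"}},"jaw":{"type":"number"}}}},"newtons":{"type":"number"}},"required":["plan"]}

```bash
ls; mkdir -p pics; python3 - <<'E'
from cell import env
import cv2,pickle
o=env.get_obs();print(o)
for n in("scene","top"):
    c=env.read_camera(n);pickle.dump(c,open(n+"0.pkl","wb"))
    cv2.imwrite(f"pics/{n}0.png",c["img"][...,::-1]);print(n,c["camera_matrix"],c["R"],c["t"])
E
```

```text
pics
{'time_s': 0.0, 'qpos': array([69.16351255, 18.43904439, -4.01707395, 83.17616761,  1.29545209,
       78.54001614, -3.26103146]), 'joint_velocities': array([ 0.06325011,  0.0402018 ,  0.00068058,  0.0032898 , -0.01378381,
       -0.00347446,  0.11897323]), 'effort': array([-6.21760573e-04, -4.91283453e+01, -4.04180093e-01, -3.12522554e+01,
       -6.37133187e-02,  4.36752336e-02,  1.65656352e-04]), 'tool_pos': array([ 0.2396535 , -0.60398047,  0.40365047]), 'tool_rot': array([-1.79890048e+02,  5.74222603e-03,  2.16467931e+01]), 'force': array([-0.45185064,  0.27089606,  0.04596399]), 'wrist_torque': array([-0.03054314, -0.03343999,  0.00389225]), 'grasp_force': 0.0, 'grip_width': 0.08676954234670399}
scene [[535.20174022   0.         325.41894821]
 [  0.         535.20174022 239.47794485]
 [  0.           0.           1.        ]] [[ 0.26068319  0.96526942 -0.01729791]
 [ 0.74940652 -0.2136174  -0.62670366]
 [-0.60863301  0.15040794 -0.77906566]] [-0.15823674 -0.4035762   1.36250035]
top [[566.09448857   0.         313.45168742]
 [  0.         566.09448857 236.73035105]
 [  0.           0.           1.        ]] [[-0.01731103 -0.99984898  0.00152931]
 [-0.98006685  0.01666573 -0.19796775]
 [ 0.19791237 -0.00492585 -0.98020734]] [0.03495148 0.59509097 1.0698278 ]
```

View pics/scene0.png

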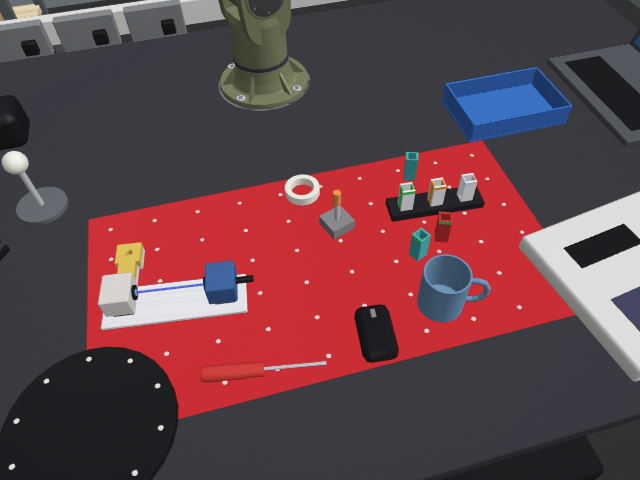

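View pics/top0.png

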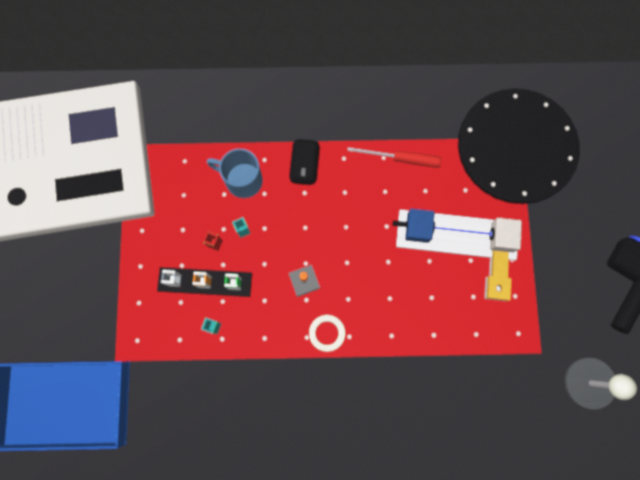

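Candidates for the green cuvette (scene pixels):
- rack green (406,196)
- rack amber (437,191)
- rack plain (467,187)
- loose turquoise (411,165) and (420,244)
- loose red (444,227)

I choose the rack cuvette with the green band (top view 232,282). The pin is at scene (337,205). Next I check these in close crops.

```bash
python3 - <<'E'
import cv2,pickle,numpy as np
s=pickle.load(open("scene0.pkl","rb"))["img"][...,::-1];t=pickle.load(open("top0.pkl","rb"))["img"][...,::-1]
def c(im,x,y,w,h,f): return cv2.resize(im[y:y+h,x:x+w],None,fx=f,fy=f,interpolation=cv2.INTER_NEAREST)
a=np.vstack([np.hstack([c(s,380,140,110,75,4)[:, :400],c(t,150,255,110,75,4)[:, :400]]),
 np.hstack([c(s,90,230,160,100,2.5)[:250],c(t,390,205,160,100,2.5)[:250]])])
cv2.imwrite("pics/crops.png",a);print(a.shape)
E
```

```text
(550, 800, 3)
```

View pics/crops.png

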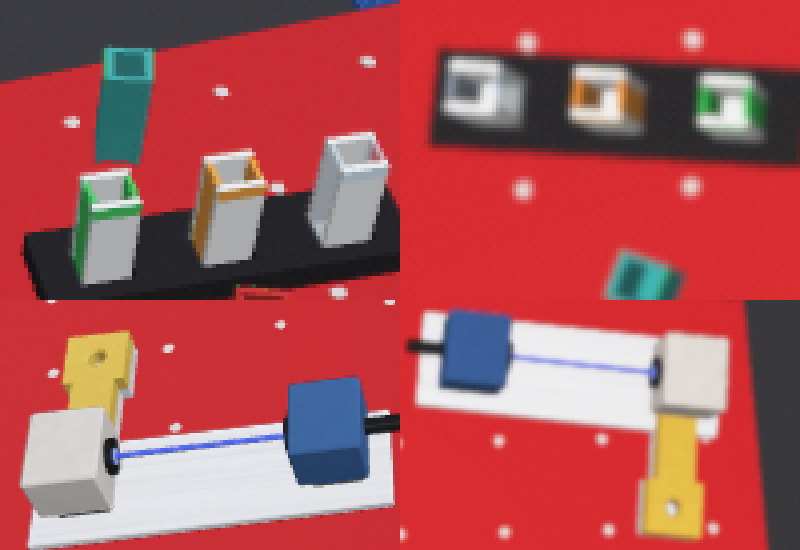

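The crops show that the green-banded cuvette is the end one nearest the rig. Its green windows face along the rack and its white faces across it. The flange hole is at scene ~(129,253), top ~(499,288).

```bash
cat > h.py <<'E'
import cv2,pickle,numpy as np
def ray(c,uv):
    K,R,t=c["camera_matrix"],c["R"],c["t"]
    d=R.T@np.linalg.solve(K,[uv[0],uv[1],1.]); return -R.T@t,d
def onz(c,uv,z):
    o,d=ray(c,uv); return o+d*(z-o[2])/d[2]
def tri(c1,u1,c2,u2):
    o1,d1=ray(c1,u1);o2,d2=ray(c2,u2)
    s=np.linalg.lstsq(np.c_[d1,-d2],o2-o1,rcond=None)[0]
    p,q=o1+d1*s[0],o2+d2*s[1]; return (p+q)/2,np.linalg.norm(p-q)
def proj(c,X):
    p=c["camera_matrix"]@(c["R"]@np.asarray(X)+c["t"]); return p[:2]/p[2]
def hsv(c): return cv2.cvtColor(c["img"],cv2.COLOR_RGB2HSV)
def mask(c,lo,hi,box):
    m=cv2.inRange(hsv(c),np.array(lo),np.array(hi)); z=np.zeros_like(m);x,y,w,h=box
    z[y:y+h,x:x+w]=m[y:y+h,x:x+w]; return z
def cen(m):
    M=cv2.moments(m,True); return np.array([M["m10"],M["m01"]])/M["m00"]
E
python3 - <<'E'
from h import *
np.set_printoptions(precision=4,suppress=True)
s=pickle.load(open("scene0.pkl","rb"));t=pickle.load(open("top0.pkl","rb"))
print("cams",-s["R"].T@s["t"],-t["R"].T@t["t"])
# pin handle
ms=mask(s,(5,120,120),(18,255,255),(325,185,25,30));mt=mask(t,(5,120,120),(18,255,255),(290,262,30,30))
print("pin",cen(ms),cen(mt),ms.astype(bool).sum(),mt.astype(bool).sum(),tri(s,cen(ms),t,cen(mt)),onz(t,cen(mt),.09))
# stand (grey) top 24mm
m=mask(t,(0,0,60),(180,60,170),(280,258,50,45));print("stand",cv2.minAreaRect(cv2.findNonZero(m|mt)),onz(t,cv2.minAreaRect(cv2.findNonZero(m|mt))[0],.02))
# beam
for n,c,b in(("s",s,(146,282,50,14)),("t",t,(440,222,46,16))):
    m=mask(c,(105,90,100),(130,255,255),b);p=cv2.findNonZero(m)
    vx,vy,x,y=cv2.fitLine(p,cv2.DIST_L2,0,.01,.01).ravel();B=[onz(c,(x+k*vx,y+k*vy),.045) for k in(-25,25)]
    d=B[1]-B[0];print("beam",n,len(p),(vx,vy,x,y),B,np.degrees(np.arctan2(d[1],d[0])))
# hole: deviation from yellow
for n,c,b in(("s",s,(122,246,14,14)),("t",t,(490,279,20,20))):
    h=hsv(c)[b[1]:b[1]+b[3],b[0]:b[0]+b[2]];print(n,"\n",h[...,1],"\n",h[...,2])
# yellow
for n,c,b in(("s",s,(110,235,45,50)),("t",t,(480,245,40,60))):
    m=mask(c,(20,120,100),(32,255,255),b);p=cv2.approxPolyDP(cv2.findContours(m,0,1)[0][0],2,True).reshape(-1,2);print(n,p.tolist())
# rack + green
m=mask(t,(0,0,0),(180,255,70),(150,260,110,42));r=cv2.minAreaRect(cv2.findNonZero(m));print("rack",r);P=[onz(t,q,.016) for q in cv2.boxPoints(r)];print(np.array(P))
E
```

```text
cams [ 1.173  -0.1384  0.8058] [0.3721 0.0303 1.1664]
pin [336.5082 197.3852] [303.3443 275.8525] 122 61 (array([0.5149, 0.0466, 0.0804]), np.float64(0.0019519836567311291)) [0.5134 0.0455 0.09  ]
stand ((303.8835754394531, 280.3561706542969), (23.75935173034668, 23.174148559570312), 69.44395446777344) [0.5134 0.0456 0.02  ]
beam s 100 (np.float32(0.9929504), np.float32(-0.11853061), np.float32(170.5), np.float32(287.78)) [array([ 0.6029, -0.3157,  0.045 ]), array([ 0.6138, -0.2324,  0.045 ])] 82.53127305184759Traceback (most recent call last):
  File "<stdin>", line 13, in <module>
cv2.error: OpenCV(4.12.0) /io/opencv/modules/imgproc/src/linefit.cpp:618: error: (-215:Assertion failed) npoints2 >= 0 || npoints3 >= 0 in function 'fitLine'
```

```bash
python3 - <<'E'
from h import *
np.set_printoptions(precision=4,suppress=True,linewidth=150)
s=pickle.load(open("scene0.pkl","rb"));t=pickle.load(open("top0.pkl","rb"))
for n,c,b in(("s",s,(146,282,50,14)),("t",t,(438,222,46,18))):
    x0,y0,w,h=b;I=c["img"][y0:y0+h,x0:x0+w].astype(float)
    W=np.clip(I[...,2]-I[...,0]-25,0,None);rows=(W*np.arange(h)[:,None]).sum(0)/W.sum(0)
    ok=~np.isnan(rows);k,q=np.polyfit(x0+np.arange(w)[ok],y0+rows[ok],1)
    B=[onz(c,(x,k*x+q),.045) for x in(x0,x0+w)];d=B[1]-B[0];print("beam",n,ok.sum(),W.max(),B,np.degrees(np.arctan2(d[1],d[0])))
for n,c,b in(("s",s,(122,246,14,14)),("t",t,(490,279,18,18))):
    h=hsv(c)[b[1]:b[1]+b[3],b[0]:b[0]+b[2]];print(n);print(h[...,2] if n=="s" else h[...,1])
for n,c,b in(("s",s,(110,235,45,50)),("t",t,(480,245,40,60))):
    m=mask(c,(15,100,80),(35,255,255),b);p=cv2.approxPolyDP(max(cv2.findContours(m,0,1)[0],key=len),1.5,True).reshape(-1,2);print(n,p.tolist())
m=mask(t,(0,0,0),(180,255,70),(150,260,110,42));r=cv2.minAreaRect(cv2.findNonZero(m));print("rack",r);print(np.array([onz(t,q,.016) for q in cv2.boxPoints(r)]))
# green cell top: non-dark blob
for b in((220,268,26,28),):
    m=mask(t,(0,0,0),(180,255,80),b);m=255-m;z=np.zeros_like(m);z[b[1]:b[1]+b[3],b[0]:b[0]+b[2]]=m[b[1]:b[1]+b[3],b[0]:b[0]+b[2]]
    g=mask(t,(45,80,50),(75,255,255),b);print("green",cen(g),onz(t,cen(g),.06),cv2.boundingRect(z),cv2.boundingRect(g))
gs=mask(s,(45,80,50),(75,255,255),(390,175,30,40));print(cen(gs),cv2.boundingRect(gs))
# lookalikes
for n,b in(("tq1",(195,312,32,26)),("tq2",(228,212,26,28))):
    m=mask(t,(80,60,40),(100,255,255),b);print(n,onz(t,cen(m),.03),cv2.boundingRect(m))
m=mask(s,(15,0,0),(165,255,255),(394,145,30,40))
E
```

```text
beam s 50 137.0 [array([ 0.6027, -0.3152,  0.045 ]), array([ 0.6137, -0.2313,  0.045 ])] 82.48506914881557
beam t 46 55.0 [array([ 0.6132, -0.2282,  0.045 ]), array([ 0.601 , -0.3208,  0.045 ])] -97.49746437900646
s
[[222 222 223 223 222 221 221 221 221 221 221 222 222 222]
 [222 223 223 223 221 220 220 220 221 221 221 222 221 221]
 [221 222 223 222 221 221 222 221 221 221 222 222 221 221]
 [221 221 222 221 221 220 216 206 207 213 222 222 221 221]
 [222 221 221 223 223 219 210 184 183 176 211 223 222 222]
 [222 222 224 224 215 200 167 148 136 152 199 223 222 222]
 [223 223 226 217 193 186 173 155 134 138 185 223 222 221]
 [223 224 226 202 195 191 179 162 143 152 210 221 220 219]
 [221 222 222 199 196 193 184 172 174 193 221 220 220 220]
 [220 220 214 205 200 197 203 206 201 221 221 220 221 221]
 [220 220 220 220 213 210 209 221 221 221 221 221 221 221]
 [220 220 219 220 221 221 221 221 221 221 221 221 221 221]
 [219 219 219 219 219 220 221 221 221 220 222 221 220 220]
 [219 218 218 219 219 219 220 220 220 221 221 221 220 220]]
t
[[172 173 173 173 172 172 172 173 173 173 173 174 173 1
[... 1227 characters left out ...]
73 173 173 173 173 173 173 173 174 173 171 172 173 174 173 173 173]]
s [[117, 245], [115, 259], [118, 268], [117, 273], [130, 271], [135, 279], [136, 266], [140, 264], [141, 243]]
t [[494, 250], [492, 273], [488, 277], [487, 297], [509, 299], [510, 279], [507, 277], [507, 252]]
rack ((204.13621520996094, 281.6844482421875), (91.37146759033203, 22.02075958251953), 3.3664605617523193)
[[0.4993 0.3428 0.016 ]
 [0.5444 0.3418 0.016 ]
 [0.5301 0.1549 0.016 ]
 [0.4852 0.1573 0.016 ]]
green [232.8857 280.8571] [0.5098 0.1844 0.06  ] (220, 268, 26, 28) (223, 277, 19, 10)
[403.8909 194.0818] (398, 184, 17, 25)
tq1 [0.425  0.2322 0.03  ] (202, 319, 17, 14)
tq2 [0.6249 0.1734 0.03  ] (233, 219, 16, 17)
```

```bash
cat >> h.py <<'E'
from scipy.spatial.transform import Rotation as Ro
def go(o,p,yaw):
    R=Ro.from_euler("xyz",o["tool_rot"],degrees=True);T=Ro.from_euler("xyz",[180,0,yaw],degrees=True)
    print("cm",np.round(R.inv().apply(np.array(p)-o["tool_pos"])*100,2),"twist",np.round((R.inv()*T).as_rotvec(degrees=True),2))
E
python3 - <<'E'
from h import *
from cell import env
np.set_printoptions(precision=4,suppress=True,linewidth=150)
s=pickle.load(open("scene0.pkl","rb"));t=pickle.load(open("top0.pkl","rb"))
w=np.clip(165-hsv(t)[279:297,490:508,1].astype(float),0,None);gy,gx=np.mgrid[279:297,490:508];ut=np.array([(w*gx).sum(),(w*gy).sum()])/w.sum()
w=np.clip(216-hsv(s)[247:258,124:134,2].astype(float),0,None)>0;gy,gx=np.mgrid[247:258,124:134];us=np.array([(w*gx).sum(),(w*gy).sum()])/w.sum()
print(ut,us,tri(s,us,t,ut),onz(t,ut,.026),onz(s,us,.026))
H=(onz(t,ut,.025)+onz(s,us,.025))/2
R=Ro.from_euler("z",-7.5,degrees=True);b=H-R.apply([-.105,-.087,0]);b[2]=.045;print("hole",H,"beam",b)
for n,c in(("s",s),("t",t)): print(n,[proj(c,b+R.apply([0,y,0])) for y in(-.058,.0,.058)])
go(env.get_obs(),[.514,.046,.31],84)
E
```

```text
[498.0458 287.9294] [128.5106 252.617 ] (array([ 0.4909, -0.3473,  0.0225]), np.float64(0.00034857820596309125)) [ 0.4906 -0.3463  0.026 ] [ 0.494  -0.3462  0.026 ]
hole [ 0.4919 -0.3465  0.025 ] beam [ 0.6074 -0.274   0.045 ]
s [array([136.1902, 291.3959]), array([170.5881, 287.307 ]), array([204.6841, 283.2541])]
t [array([489.3371, 233.1855]), array([460.7165, 230.0011]), array([432.1565, 226.8234])]
cm [ 49.48 -50.28   9.46] twist [ -0.09  -0.05 -62.35]
```

Emit:
servo_tool(plan=[{"xyz":[2.5,-2.5,0],"twist":[0,0,-3.1],"jaw":0},{"xyz":[5,-5,0],"twist":[0,0,-6.2],"jaw":0},{"xyz":[7.5,-7.5,0],"twist":[0,0,-9.3],"jaw":0},{"xyz":[10,-10,0],"twist":[0,0,-12.4],"jaw":0},{"xyz":[12.5,-12.5,0],"twist":[0,0,-15.5],"jaw":0},{"xyz":[15,-15,0],"twist":[0,0,-18.6],"jaw":0},{"xyz":[17.5,-17.5,0],"twist":[0,0,-21.7],"jaw":0},{"xyz":[20,-20,0],"twist":[0,0,-24.8],"jaw":0},{"xyz":[22.5,-22.5,0],"twist":[0,0,-28],"jaw":0},{"xyz":[25,-25,0],"twist":[0,0,-31.2],"jaw":0}])

```text
time_s: 0.93
tool_pos: [0.3801, -0.2778, 0.4045]
tool_rot: [-180.0, 0.0, 53.0]
force: [0.6, -0.9, -0.6]
grip_width: 0.0871
grasp_force: 0.0
```

```bash
python3 - <<'E'
from h import *
from cell import env
o=env.get_obs();print(o["tool_pos"],o["tool_rot"],o["qpos"]);go(o,[.514,.046,.31],84)
E
```

```text
[ 0.38010501 -0.27777183  0.40445537] [-1.79981606e+02  1.84114944e-02  5.29951678e+01] [ 53.9445989   -2.81668449 -20.22482507 106.85721278  -0.98616427
  75.80749117  -3.02046587]
cm [33.92 -8.79  9.44] twist [-2.0e-02  1.0e-02 -3.1e+01]
```

Emit:
servo_tool(plan=[{"xyz":[3.4,-0.9,0.5],"twist":[0,0,-3.1],"jaw":0},{"xyz":[6.8,-1.8,1],"twist":[0,0,-6.2],"jaw":0},{"xyz":[10.2,-2.6,2],"twist":[0,0,-9.3],"jaw":0},{"xyz":[13.6,-3.5,3],"twist":[0,0,-12.4],"jaw":0},{"xyz":[17,-4.4,4],"twist":[0,0,-15.5],"jaw":0},{"xyz":[20.4,-5.3,5],"twist":[0,0,-18.6],"jaw":0},{"xyz":[23.8,-6.2,6],"twist":[0,0,-21.7],"jaw":0},{"xyz":[27.2,-7,7],"twist":[0,0,-24.8],"jaw":0},{"xyz":[30.6,-7.9,8],"twist":[0,0,-28],"jaw":0},{"xyz":[33.9,-8.8,9.4],"twist":[0,0,-31],"jaw":0}])

```text
time_s: 1.77
tool_pos: [0.515, 0.0454, 0.3108]
tool_rot: [179.9, 0.0, 84.0]
force: [1.5, -0.3, 0.5]
grip_width: 0.0873
grasp_force: 0.0
```

Emit:
servo_tool(plan=[{"xyz":[0,0,0],"twist":[0,0,0],"jaw":0.4},{"xyz":[0,0,0],"twist":[0,0,0],"jaw":0.4},{"xyz":[0,0,0],"twist":[0,0,0],"jaw":0.4}])

```text
time_s: 2.02
tool_pos: [0.5143, 0.0433, 0.3103]
tool_rot: [-179.9, 0.0, 83.8]
force: [0.5, -0.3, -0.2]
grip_width: 0.074
grasp_force: 0.0
```

```bash
python3 - <<'E'
from h import *
from cell import env
o=env.get_obs();print(o["tool_pos"],o["tool_rot"],o["qpos"],o["grip_width"]);go(o,[.514,.046,.245],84)
for n in("scene","top"): 
    c=env.read_camera(n);pickle.dump(c,open(n+"1.pkl","wb"));cv2.imwrite(f"pics/{n}1.png",cv2.resize(c["img"][100:300,210:460,::-1] if n=="scene" else c["img"][160:360,180:430,::-1],None,fx=3,fy=3))
E
```

```text
[0.5142911  0.04325227 0.31030065] [-1.79930980e+02  3.45602793e-02  8.38304547e+01] [ 31.04634997   9.51499838 -41.82717972 107.55675696   6.96978278
  65.5609419  -19.46013275] 0.07401109366099774
cm [ 0.27 -0.05  6.53] twist [-0.07  0.03 -0.17]
```

View pics/scene1.png

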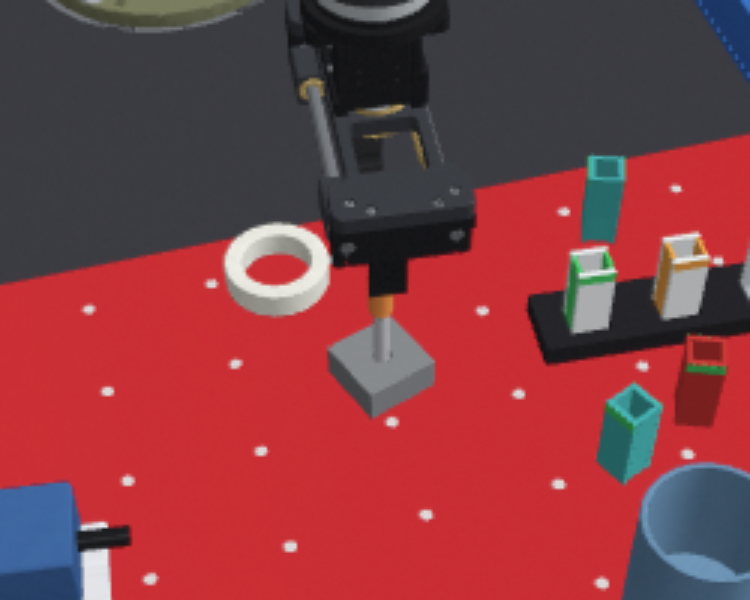

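The picture shows the gripper over the pin, with the near finger at crop (388,275) in line with the handle (382,305), and nothing in the way. Descending.

Emit:
servo_tool(plan=[{"xyz":[0.27,0,1.5],"twist":[0,0,0],"jaw":0.4},{"xyz":[0.27,0,3],"twist":[0,0,0],"jaw":0.4},{"xyz":[0.27,0,4.5],"twist":[0,0,0],"jaw":0.4},{"xyz":[0.27,0,6],"twist":[0,0,0],"jaw":0.4},{"xyz":[0.27,0,6.5],"twist":[0,0,0],"jaw":0.4},{"xyz":[0.27,0,6.5],"twist":[0,0,0],"jaw":0.4}])

```text
time_s: 2.62
tool_pos: [0.5142, 0.045, 0.2449]
tool_rot: [-179.9, 0.1, 83.7]
force: [0.7, -0.1, -0.0]
grip_width: 0.0521
grasp_force: 0.0
```

Emit:
servo_tool(plan=[{"xyz":[0,0,0],"jaw":0.7},{"xyz":[0,0,0],"jaw":0.9},{"xyz":[0,0,0],"jaw":1},{"xyz":[0,0,0],"jaw":1},{"xyz":[0,0,0],"jaw":1},{"xyz":[0,0,0],"jaw":1}], newtons=15)

```text
validation failed for argument at $.pl...
```

Emit:
servo_tool(plan=[{"xyz":[0,0,0],"twist":[0,0,0],"jaw":0.7},{"xyz":[0,0,0],"twist":[0,0,0],"jaw":0.9},{"xyz":[0,0,0],"twist":[0,0,0],"jaw":1},{"xyz":[0,0,0],"twist":[0,0,0],"jaw":1},{"xyz":[0,0,0],"twist":[0,0,0],"jaw":1},{"xyz":[0,0,0],"twist":[0,0,0],"jaw":1},{"xyz":[0,0,0],"twist":[0,0,0],"jaw":1},{"xyz":[0,0,0],"twist":[0,0,0],"jaw":1},{"xyz":[0,0,0],"twist":[0,0,0],"jaw":1}], newtons=15)

```text
time_s: 3.37
tool_pos: [0.5148, 0.0465, 0.2459]
tool_rot: [180.0, 0.0, 83.9]
force: [-0.9, -0.1, 1.2]
grip_width: 0.0154
grasp_force: 15.0
```

Emit:
servo_tool(plan=[{"xyz":[0,0,-1],"twist":[0,0,0],"jaw":1},{"xyz":[0,0,-3],"twist":[0,0,0],"jaw":1},{"xyz":[0,0,-5],"twist":[0,0,0],"jaw":1},{"xyz":[0,0,-7],"twist":[0,0,0],"jaw":1},{"xyz":[0,0,-8],"twist":[0,0,0],"jaw":1},{"xyz":[-3,0,-8],"twist":[0,0,0],"jaw":1},{"xyz":[-6,0,-8],"twist":[0,0,0],"jaw":1},{"xyz":[-9,0.3,-8],"twist":[0,0,0],"jaw":1},{"xyz":[-12,0.6,-8],"twist":[0,0,0],"jaw":1},{"xyz":[-15,0.8,-8],"twist":[0,0,0],"jaw":1}])

```text
time_s: 4.2
tool_pos: [0.5063, -0.1049, 0.3259]
tool_rot: [180.0, 0.0, 83.9]
force: [-0.9, -0.1, 0.2]
grip_width: 0.0156
grasp_force: 15.0
```

Emit:
servo_tool(plan=[{"xyz":[-3,0.1,0],"twist":[0,0,0],"jaw":1},{"xyz":[-6,0.2,0],"twist":[0,0,0],"jaw":1},{"xyz":[-9,0.3,0],"twist":[0,0,0],"jaw":1},{"xyz":[-12,0.5,0],"twist":[0,0,0],"jaw":1},{"xyz":[-15,0.6,0],"twist":[0,0,0],"jaw":1},{"xyz":[-18,0.8,0],"twist":[0,0,0],"jaw":1},{"xyz":[-21,0.9,0],"twist":[0,0,0],"jaw":1},{"xyz":[-24,1,0],"twist":[0,0,0],"jaw":1},{"xyz":[-24.3,1,0],"twist":[0,0,0],"jaw":1},{"xyz":[-24.3,1,0],"twist":[0,0,0],"jaw":1}])

```text
time_s: 5.03
tool_pos: [0.4893, -0.349, 0.3251]
tool_rot: [-179.9, -0.0, 83.6]
force: [-0.1, 0.1, -0.4]
grip_width: 0.0158
grasp_force: 15.0
```

```bash
python3 - <<'E'
from h import *
from cell import env
o=env.get_obs();print(o["tool_pos"],o["tool_rot"],o["qpos"],o["grip_width"],o["time_s"]);go(o,[.492,-.3465,.29],84)
a=[]
for n in("scene","top"): 
    c=env.read_camera(n);pickle.dump(c,open(n+"2.pkl","wb"))
    a.append(cv2.resize(c["img"][150:300,65:165,::-1] if n=="scene" else c["img"][205:355,440:540,::-1],None,fx=4,fy=4,interpolation=0))
cv2.imwrite("pics/fl2.png",np.hstack(a))
E
```

```text
[ 0.4892754  -0.34902943  0.3250997 ] [-1.79938276e+02 -4.17680409e-03  8.35662005e+01] [ 54.68529421  17.28699427 -25.89561471  95.46596651   8.00530748
  69.1397085   20.50688752] 0.015812253381285796 5.0333
cm [0.28 0.25 3.51] twist [-0.06 -0.   -0.43]
```

View pics/fl2.png

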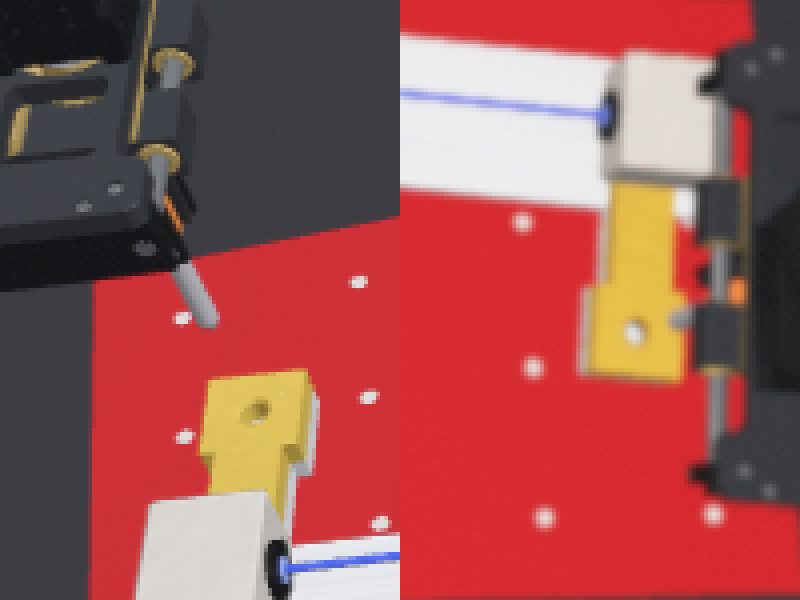

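The pin is in the gripper. In the scene view it runs from crop (175,260) to its tip at (210,322); in the top view its tip is at (683,318). I need to compare this with a vertical pin to rule out tilt.

```bash
python3 - <<'E'
from h import *
np.set_printoptions(precision=4,suppress=True)
s=pickle.load(open("scene2.pkl","rb"));t=pickle.load(open("top2.pkl","rb"))
p=np.array([.4893,-.349,0])
for z in(.086,.146,.176):
    X=p+[0,0,z];print(z,proj(s,X),proj(t,X))
print("tip",tri(s,(117.5,230),t,(510.5,284.7)))
for n,c,b in(("s",s,(105,212,18,24)),("t",t,(500,276,14,16))):
    h=hsv(c)[b[1]:b[1]+b[3],b[0]:b[0]+b[2]];print(n,b);print(h[...,1])
m=mask(s,(8,120,100),(18,255,255),(100,190,20,30));print(cen(m))
m=mask(t,(8,120,100),(18,255,255),(515,265,20,30));print(cen(m))
E
```

```text
0.086 [116.4516 230.2849] [509.5636 285.1383]
0.146 [104.9615 207.4074] [520.8637 281.3568]
0.176 [ 98.7561 195.0521] [527.0143 279.2985]
tip (array([ 0.49  , -0.3485,  0.0875]), np.float64(0.0034167043401584643))
s (105, 212, 18, 24)
[[ 20  28  16  20  31  26  26  24  27  23  27  23  19  23  23  26  54 135]
 [ 11  31  25  18  18  20  30  22  23  19  30  56 136 170 172 188 193 194]
 [ 20  41  38  21  16  20  34  71 169 173 189 193 193 194 193 193 193 194]
 [ 32  20  29  19  24  20  18  24 171 192 193 193 193 194 193 194 193 193]
 [ 32  31  10  25  10   8   7   7 115 193 193 193 193 194 192 193 193 193]
 [108 133  89  14   9   6   8   7  12 171 193 193 193 194 193 193 193 193]
 [196 191 153  11  10   8   8   7   9 115 193 193 193 193 194 193 194 193]
 [193 193 186  80  10   9   8   8   7  10 170 193 193 193 194 193 193 194]
 [193 193 191 159   9  10   7   6   7   6 115 192 193 193 193 193 193 194]
 [194 193 192 188 107   8   7   8   8   7  12 170 193 193 194 193 193 193]
 [193 193 193 192 161   9  10   8   8   7   7 115 192 193 193 193 193 193]
 [194 193 193 193 187 109  10   9   8   
[... 1241 characters left out ...]
4 158 162]
 [173 174 173 174 173 173 171 167 157 145 133 114 100 107]
 [173 173 173 173 173 172 165 148 122  96  75  56  39  46]
 [173 173 174 172 172 169 151 116  70  42  25  15  12   9]
 [175 175 173 173 173 167 140  87  35  12   7   6   6   6]
 [158 174 175 175 172 167 141  84  31   9   9  14  14  16]
 [114 163 174 174 172 170 153 114  70  48  48  57  66  61]
 [ 75 142 172 172 173 172 165 149 129 116 119 131 134 114]
 [ 59 129 169 173 173 173 170 167 163 161 166 171 171 141]
 [ 64 131 168 173 173 171 171 172 171 173 179 188 181 148]
 [ 95 147 170 173 173 173 173 173 172 175 182 191 182 148]
 [137 164 172 172 173 173 173 173 173 175 182 189 182 147]]
[107.8824 203.2353]
[523.8571 277.1429]
```

The pin is vertical: the image slope and the predicted tip position agree to about 1 px. Lowering to just above the mouth and settling there.

Emit:
servo_tool(plan=[{"xyz":[0,0.1,1.5],"twist":[0,0,0],"jaw":1},{"xyz":[0,0.1,3],"twist":[0,0,0],"jaw":1},{"xyz":[0,0.1,4.3],"twist":[0,0,0],"jaw":1},{"xyz":[0,0.1,5.2],"twist":[0,0,0],"jaw":1},{"xyz":[0,0.1,5.2],"twist":[0,0,0],"jaw":1},{"xyz":[0,0.1,5.2],"twist":[0,0,0],"jaw":1},{"xyz":[0,0.1,5.2],"twist":[0,0,0],"jaw":1}])

```text
time_s: 5.72
tool_pos: [0.492, -0.3462, 0.2745]
tool_rot: [179.9, 0.0, 83.9]
force: [0.5, 0.1, -0.3]
grip_width: 0.0155
grasp_force: 15.0
```

```bash
python3 - <<'E'
from h import *
from cell import env
np.set_printoptions(precision=4,suppress=True)
o=env.get_obs();print(o["tool_pos"]);a=[];P=[]
for n in("scene","top"): 
    c=env.read_camera(n);pickle.dump(c,open(n+"3.pkl","wb"));P.append(env.get_obs()["tool_pos"])
    a.append(cv2.resize(c["img"][210:285,90:140,::-1] if n=="scene" else c["img"][250:325,480:530,::-1],None,fx=8,fy=8,interpolation=0))
    for X in([.492,-.3466,.026],np.append(P[-1][:2],P[-1][2]-.239)): print(n,proj(c,X))
print(np.array(P))
cv2.imwrite("pics/fl3.png",np.hstack(a))
E
```

```text
[ 0.492  -0.3462  0.2745]
scene [128.2336 251.8373]
scene [126.7514 248.578 ]
top [498.1302 287.2167]
top [499.6228 286.6977]
[[ 0.492  -0.3464  0.2747]
 [ 0.492  -0.3464  0.2748]]
```

View pics/fl3.png

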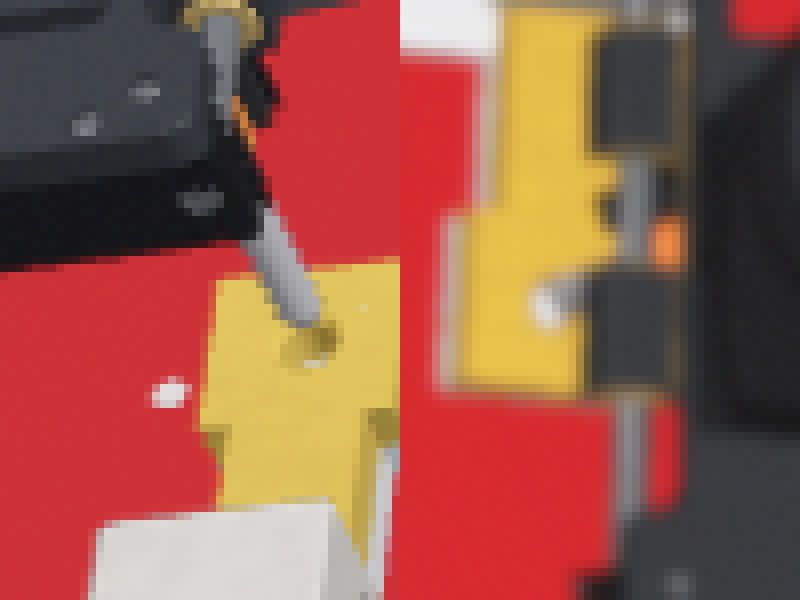

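The tip is about 10 mm above the mouth and in line with it, at scene crop (305,320) against the hole at (310,340). Inserting.

Emit:
servo_tool(plan=[{"xyz":[0,0,0.5],"twist":[0,0,0],"jaw":1},{"xyz":[0,0,1],"twist":[0,0,0],"jaw":1},{"xyz":[0,0,1.3],"twist":[0,0,0],"jaw":1},{"xyz":[0,0,1.6],"twist":[0,0,0],"jaw":1},{"xyz":[0,0,1.6],"twist":[0,0,0],"jaw":1}])

```text
time_s: 6.23
tool_pos: [0.4913, -0.3466, 0.2569]
tool_rot: [-180.0, -0.0, 83.8]
force: [-0.2, -1.2, -1.3]
grip_width: 0.0156
grasp_force: 15.0
```

Emit:
servo_tool(plan=[{"xyz":[0,0,0.4],"twist":[0,0,0],"jaw":1},{"xyz":[0,0,0.8],"twist":[0,0,0],"jaw":1},{"xyz":[0,0,1.1],"twist":[0,0,0],"jaw":1},{"xyz":[0,0,1.3],"twist":[0,0,0],"jaw":1},{"xyz":[0,0,1.3],"twist":[0,0,0],"jaw":1},{"xyz":[0,0,1.3],"twist":[0,0,0],"jaw":1}])

```text
time_s: 6.73
tool_pos: [0.4914, -0.3465, 0.2444]
tool_rot: [-180.0, 0.0, 83.8]
force: [1.0, -1.2, -2.2]
grip_width: 0.0157
grasp_force: 15.0
```

Emit:
servo_tool(plan=[{"xyz":[0,0,0.1],"twist":[0,0,0],"jaw":1},{"xyz":[0,0,0.2],"twist":[0,0,0],"jaw":1},{"xyz":[0,0,0.2],"twist":[0,0,0],"jaw":1}])

```text
time_s: 6.98
tool_pos: [0.4918, -0.3466, 0.2438]
tool_rot: [180.0, 0.1, 83.8]
force: [-1.2, -0.5, 3.9]
grip_width: 0.0157
grasp_force: 15.0
```

Emit:
servo_tool(plan=[{"xyz":[0,0,0],"twist":[0,0,0],"jaw":0.7},{"xyz":[0,0,0],"twist":[0,0,0],"jaw":0.5},{"xyz":[0,0,0],"twist":[0,0,0],"jaw":0.4},{"xyz":[0,0,0],"twist":[0,0,0],"jaw":0.4},{"xyz":[0,0,-2],"twist":[0,0,0],"jaw":0.4},{"xyz":[0,0,-5],"twist":[0,0,0],"jaw":0.4},{"xyz":[0,0,-8],"twist":[0,0,0],"jaw":0.4},{"xyz":[3,0,-8],"twist":[0,0,0],"jaw":0.4},{"xyz":[7,0,-8],"twist":[0,0,0],"jaw":0.4},{"xyz":[11,0,-8],"twist":[0,0,0],"jaw":0.4}])

```text
time_s: 7.82
tool_pos: [0.5032, -0.2366, 0.3232]
tool_rot: [179.9, 0.0, 83.7]
force: [1.3, 0.7, -0.7]
grip_width: 0.0517
grasp_force: 0.0
```

Emit:
servo_tool(plan=[{"xyz":[4,0,0],"twist":[0,0,0],"jaw":0.4},{"xyz":[8,0,0],"twist":[0,0,0],"jaw":0.4},{"xyz":[12,0,0],"twist":[0,0,0],"jaw":0.4},{"xyz":[12,0,0],"twist":[0,0,0],"jaw":0.4}])

```text
time_s: 8.15
tool_pos: [0.517, -0.1077, 0.3231]
tool_rot: [180.0, -0.3, 84.6]
force: [-0.3, 1.2, 1.2]
grip_width: 0.0524
grasp_force: 0.0
```

```bash
python3 - <<'E'
from h import *
from cell import env
np.set_printoptions(precision=4,suppress=True)
o=env.get_obs();print(o["tool_pos"],o["tool_rot"],o["qpos"],o["time_s"]);a=[]
for n in("scene","top"): 
    c=env.read_camera(n);pickle.dump(c,open(n+"4.pkl","wb"))
    a.append(cv2.resize(c["img"][205:280,100:150,::-1] if n=="scene" else c["img"][250:325,480:530,::-1],None,fx=8,fy=8,interpolation=0))
    m=mask(c,(5,120,100),(18,255,255),(90,190,60,80) if n=="scene" else (480,250,50,60));print(n,cen(m),cv2.boundingRect(m))
    for z in(.064,.079,.094):print(proj(c,[.492,-.3466,z]))
cv2.imwrite("pics/fl4.png",np.hstack(a))
go(env.get_obs(),[.51,.1865,.29],85.6)
E
```

```text
[ 0.517  -0.1077  0.3231] [179.9677  -0.256   84.5692] [ 41.4235   9.4108 -35.1931 105.3812   5.598   66.9768  -1.0284] 8.15
scene [116.1958 237.3069] (107, 227, 37, 43)
[121.7935 238.9559]
[119.1408 233.65  ]
[116.4219 228.2118]
top [508.6372 285.3767] (487, 259, 33, 43)
[504.3786 285.0669]
[506.9625 284.1779]
[509.6169 283.2646]
cm [29.96 -3.72  3.28] twist [ 0.    0.01 -1.47]
```

View pics/fl4.png

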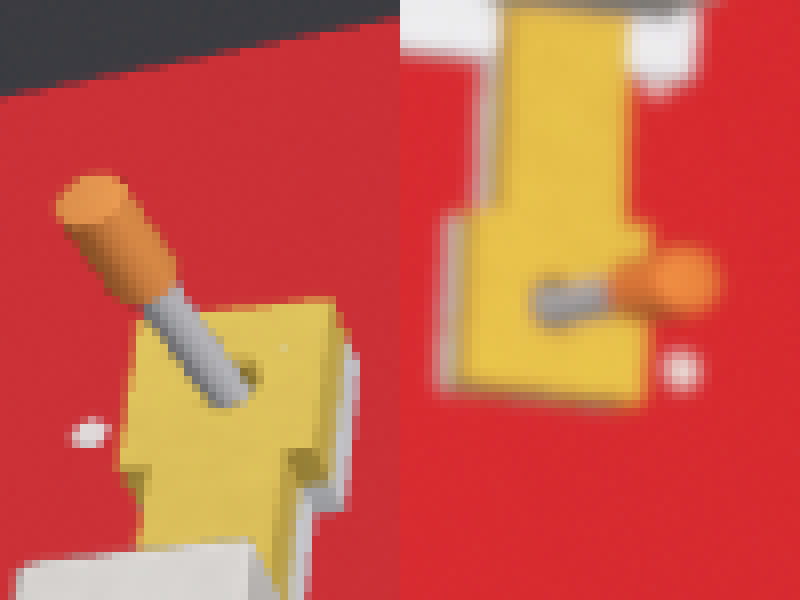

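The pin stands in the hole, leaning slightly in its play: top at scene crop (92,200), entry at (230,400). I check from its height whether it is home.

```bash
python3 - <<'E'
from h import *
np.set_printoptions(precision=4,suppress=True)
s=pickle.load(open("scene4.pkl","rb"));t=pickle.load(open("top4.pkl","rb"))
T,e=tri(s,(111.4,229.8),t,(515.7,284.9));print("top",T,e)
B,e=tri(s,(119.6,242),t,(506.5,286.8));print("handle bottom",B,e)
d=T-B;print(np.linalg.norm(d),np.degrees(np.arccos(d[2]/np.linalg.norm(d))), B+d*(.025-B[2])/d[2])
p=np.array([.492,-.3466,.004])
for ti,az in((6,-90),(6,-60),(6,-120),(0,0)):
    u=Ro.from_euler("ZY",[az,ti],degrees=True).apply([0,0,1]);print(ti,az,[np.r_[proj(c,p+u*.09),proj(c,p+u*.06)] for c in(s,t)])
E
```

```text
top [ 0.4891 -0.3578  0.0902] 0.002773279293939846
handle bottom [ 0.4895 -0.3535  0.0546] 0.0003873357699540236
0.035788392432133304 6.9798673051889075 [ 0.4899 -0.3499  0.025 ]
6 -90 [array([111.008 , 229.5243, 118.2772, 239.8169]), array([514.4627, 283.2106, 507.5255, 285.0313])]
6 -60 [array([111.7941, 231.3615, 118.8013, 241.0294]), array([513.586 , 280.7614, 506.9601, 283.4401])]
6 -120 [array([111.699 , 227.3956, 118.7116, 238.4095]), array([514.0178, 285.6867, 507.2329, 286.6389])]
0 0 [array([116.4219, 228.2118, 121.7935, 238.9559]), array([509.6169, 283.2646, 504.3786, 285.0669])]
```

The pin's measured height (top about 0.090 m, handle bottom about 0.055 m) shows it is fully home. The lean is just the hole's play. On to the cuvette.

Emit:
servo_tool(plan=[{"xyz":[3,-0.4,0],"twist":[0,0,0],"jaw":0.4},{"xyz":[6,-0.8,0],"twist":[0,0,0],"jaw":0.4},{"xyz":[9,-1.2,0],"twist":[0,0,-0.5],"jaw":0.4},{"xyz":[12,-1.6,0],"twist":[0,0,-1],"jaw":0.4},{"xyz":[15,-2,0],"twist":[0,0,-1.8],"jaw":0.4},{"xyz":[18,-2.4,0],"twist":[0,0,-1.8],"jaw":0.4},{"xyz":[21,-2.8,1],"twist":[0,0,-1.8],"jaw":0.4},{"xyz":[24,-3.2,2],"twist":[0,0,-1.8],"jaw":0.4},{"xyz":[27,-3.5,3],"twist":[0,0,-1.8],"jaw":0.4},{"xyz":[30.2,-3.9,3.3],"twist":[0,0,-1.8],"jaw":0.4}])

```text
time_s: 9.08
tool_pos: [0.5102, 0.1854, 0.2879]
tool_rot: [-179.9, 0.1, 85.4]
force: [0.4, -1.4, -0.4]
grip_width: 0.0526
grasp_force: 0.0
```

Emit:
servo_tool(plan=[{"xyz":[0,0,0],"twist":[0,0,0],"jaw":0.4},{"xyz":[0,0,0],"twist":[0,0,0],"jaw":0.4},{"xyz":[0,0,0],"twist":[0,0,0],"jaw":0.4},{"xyz":[0,0,0],"twist":[0,0,0],"jaw":0.4}])

```text
time_s: 9.42
tool_pos: [0.5106, 0.1845, 0.2896]
tool_rot: [-180.0, 0.1, 85.4]
force: [-0.3, 0.3, 0.7]
grip_width: 0.0521
grasp_force: 0.0
```

```bash
python3 - <<'E'
from h import *
from cell import env
np.set_printoptions(precision=4,suppress=True)
o=env.get_obs();print(o["tool_pos"],o["tool_rot"],o["qpos"],o["time_s"]);a=[]
# cell centre from first pictures
s=pickle.load(open("scene0.pkl","rb"));t=pickle.load(open("top0.pkl","rb"))
for n,b in(("scene",(385,135,100,75)),("top",(180,235,100,75))):
    c=env.read_camera(n);x,y,w,h=b;c0=s if n=="scene" else t
    im=c["img"][...,::-1].copy();a.append(cv2.resize(im[y:y+h,x:x+w],None,fx=4,fy=4,interpolation=0))
    im0=c0["img"][...,::-1];k=cv2.resize(im0[y:y+h,x:x+w],None,fx=4,fy=4,interpolation=0)
    R=Ro.from_euler("z",-4.4,degrees=True)
    q=[(proj(c0,R.apply([i*.012,j*.012,.066])+[.51,.1865,0])-[x,y])*4+2 for i,j in((-1,-1),(1,-1),(1,1),(-1,1))]
    cv2.polylines(k,[np.int32(q)],True,(255,0,255),1);a.append(k)
cv2.imwrite("pics/c5.png",np.vstack([np.hstack(a[:2]),np.hstack(a[2:])]))
go(o,[.51,.1865,.214],85.6)
E
```

```text
[0.5106 0.1845 0.2896] [-179.9996    0.0708   85.4436] [ 17.8723  15.62   -45.908  105.1502  12.4479  64.4141 -36.9671] 9.4167
cm [ 0.21 -0.08  7.55] twist [-0.    0.07 -0.16]
```

View pics/c5.png

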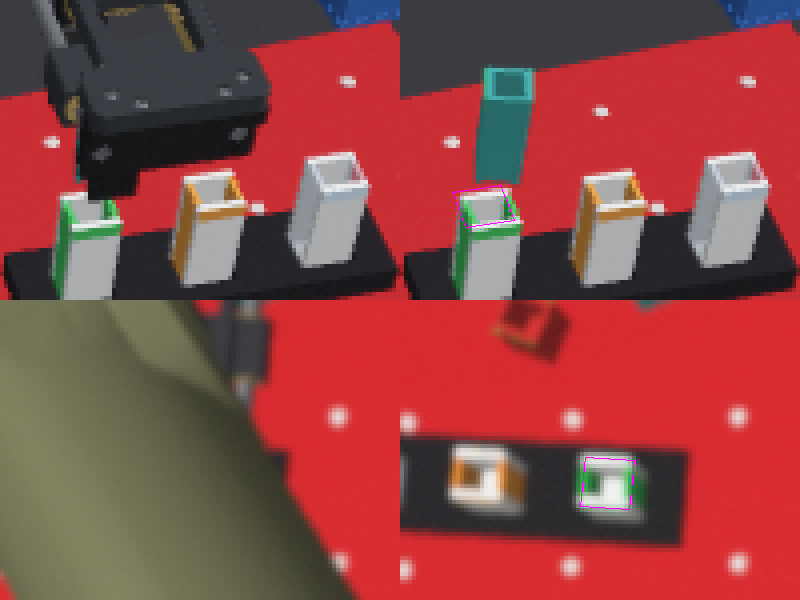

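The outlines show the cuvette rim about 1 px further toward +y than my estimate, in both views. I shift the grasp by about 1.5 mm and descend. The fingers lie across the rack, in line with the white faces.

Emit:
servo_tool(plan=[{"xyz":[0.3,-0.05,1.5],"twist":[0,0,0],"jaw":0.4},{"xyz":[0.3,-0.05,3],"twist":[0,0,0],"jaw":0.4},{"xyz":[0.3,-0.05,4.5],"twist":[0,0,0],"jaw":0.4},{"xyz":[0.3,-0.05,6],"twist":[0,0,0],"jaw":0.4},{"xyz":[0.3,-0.05,7.2],"twist":[0,0,0],"jaw":0.4},{"xyz":[0.3,-0.05,7.5],"twist":[0,0,0],"jaw":0.4},{"xyz":[0.3,-0.05,7.5],"twist":[0,0,0],"jaw":0.4},{"xyz":[0.3,-0.05,7.5],"twist":[0,0,0],"jaw":0.4}])

```text
time_s: 10.18
tool_pos: [0.5099, 0.1897, 0.2152]
tool_rot: [180.0, -0.0, 85.6]
force: [-0.5, 0.2, 0.9]
grip_width: 0.0521
grasp_force: 0.0
```

Emit:
servo_tool(plan=[{"xyz":[0,0,0],"twist":[0,0,0],"jaw":0.6},{"xyz":[0,0,0],"twist":[0,0,0],"jaw":0.7},{"xyz":[0,0,0],"twist":[0,0,0],"jaw":0.8},{"xyz":[0,0,0],"twist":[0,0,0],"jaw":0.9},{"xyz":[0,0,0],"twist":[0,0,0],"jaw":1},{"xyz":[0,0,0],"twist":[0,0,0],"jaw":1},{"xyz":[0,0,0],"twist":[0,0,0],"jaw":1}], newtons=12)

```text
time_s: 10.77
tool_pos: [0.5097, 0.1899, 0.215]
tool_rot: [180.0, 0.0, 85.6]
force: [-0.2, -0.8, 0.6]
grip_width: 0.024
grasp_force: 12.0
```

Emit:
servo_tool(plan=[{"xyz":[0,0,-1],"twist":[0,0,0],"jaw":1},{"xyz":[0,0,-3],"twist":[0,0,0],"jaw":1},{"xyz":[0,0,-5],"twist":[0,0,0],"jaw":1},{"xyz":[0,0,-7],"twist":[0,0,0],"jaw":1},{"xyz":[0,0,-9],"twist":[0,0,0],"jaw":1},{"xyz":[-3,0.9,-9.5],"twist":[0,0,0],"jaw":1},{"xyz":[-6,1.8,-9.5],"twist":[0,0,0],"jaw":1},{"xyz":[-9,2.7,-9.5],"twist":[0,0,0],"jaw":1},{"xyz":[-12,3.5,-9.5],"twist":[0,0,0],"jaw":1},{"xyz":[-15,4.4,-9.5],"twist":[0,0,0],"jaw":1}])

```text
time_s: 11.6
tool_pos: [0.5417, 0.0357, 0.3104]
tool_rot: [-180.0, 0.0, 85.7]
force: [0.1, -0.2, -0.7]
grip_width: 0.0238
grasp_force: 12.0
```

Emit:
servo_tool(plan=[{"xyz":[-3,0.9,0],"twist":[0,0,0.3],"jaw":1},{"xyz":[-6,1.8,0],"twist":[0,0,0.6],"jaw":1},{"xyz":[-9,2.7,0],"twist":[0,0,0.9],"jaw":1},{"xyz":[-12,3.5,0],"twist":[0,0,1.2],"jaw":1},{"xyz":[-15,4.4,0],"twist":[0,0,1.5],"jaw":1},{"xyz":[-18,5.3,0],"twist":[0,0,1.8],"jaw":1},{"xyz":[-21,6.2,0],"twist":[0,0,2.2],"jaw":1},{"xyz":[-24,7,0],"twist":[0,0,2.6],"jaw":1},{"xyz":[-27,7.9,0],"twist":[0,0,3],"jaw":1},{"xyz":[-30.4,8.9,0],"twist":[0,0,3.1],"jaw":1}])

```text
time_s: 12.43
tool_pos: [0.6078, -0.2733, 0.3103]
tool_rot: [-180.0, -0.1, 82.6]
force: [1.0, 0.7, -0.7]
grip_width: 0.024
grasp_force: 12.0
```

Emit:
servo_tool(plan=[{"xyz":[0,0,0],"twist":[0,0,0],"jaw":1},{"xyz":[0,0,0],"twist":[0,0,0],"jaw":1},{"xyz":[0,0,0],"twist":[0,0,0],"jaw":1},{"xyz":[0,0,0],"twist":[0,0,0],"jaw":1}])

```text
time_s: 12.77
tool_pos: [0.6079, -0.271, 0.31]
tool_rot: [-180.0, -0.1, 82.7]
force: [-0.1, 0.6, -1.1]
grip_width: 0.0239
grasp_force: 12.0
```

```bash
python3 - <<'E'
from h import *
from cell import env
np.set_printoptions(precision=4,suppress=True)
o=env.get_obs();print(o["tool_pos"],o["tool_rot"],o["qpos"],o["time_s"],o["grip_width"])
c=env.read_camera("scene");pickle.dump(c,open("scene6.pkl","wb"));k=cv2.resize(c["img"][170:320,85:285,::-1],None,fx=4,fy=4,interpolation=0)
R=Ro.from_euler("z",o["tool_rot"][2]-90,degrees=True)
for z in(.0,.06):
    q=[(proj(c,R.apply([i*.012,j*.012,z])+o["tool_pos"]-[0,0,.209])-[85,170])*4+2 for i,j in((-1,-1),(1,-1),(1,1),(-1,1))]
    cv2.polylines(k,[np.int32(q)],True,(255,0,255),1)
cv2.imwrite("pics/c6.png",k)
go(o,[.6074,-.274,.236],82.5)
E
```

```text
[ 0.6079 -0.271   0.31  ] [-179.9903   -0.0715   82.683 ] [ 45.2114  26.6869 -31.2019  86.4666  14.1855  70.8468   4.7286] 12.7667 0.02389060770372123
cm [-0.31 -0.01  7.4 ] twist [-0.01 -0.07  0.18]
```

View pics/c6.png

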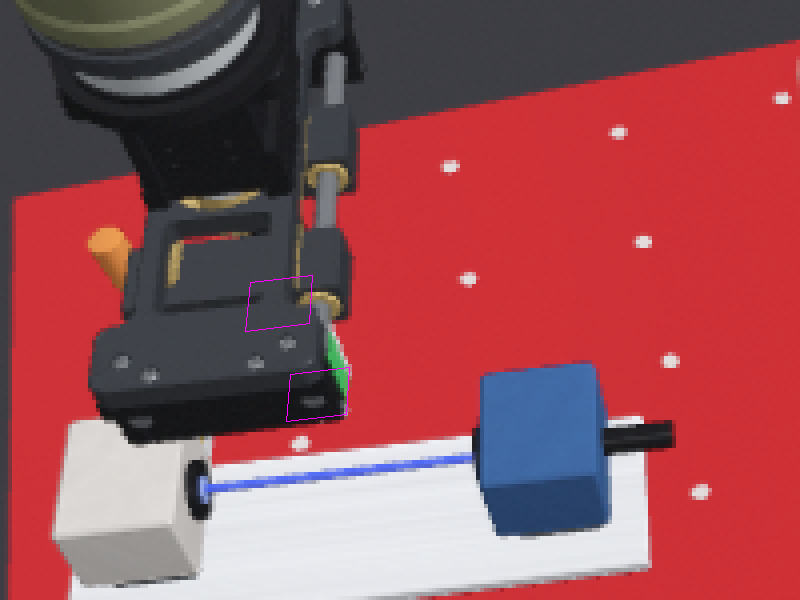

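The green window edge at crop (335–350, 335–400) matches the predicted cuvette outline. The gripper hides the rest. Lowering into the beam gap.

Emit:
servo_tool(plan=[{"xyz":[-0.3,0,1.2],"twist":[0,0,0.2],"jaw":1},{"xyz":[-0.3,0,2.4],"twist":[0,0,0.2],"jaw":1},{"xyz":[-0.3,0,3.6],"twist":[0,0,0.2],"jaw":1},{"xyz":[-0.3,0,4.8],"twist":[0,0,0.2],"jaw":1},{"xyz":[-0.3,0,6],"twist":[0,0,0.2],"jaw":1},{"xyz":[-0.3,0,7],"twist":[0,0,0.2],"jaw":1},{"xyz":[-0.3,0,7.4],"twist":[0,0,0.2],"jaw":1},{"xyz":[-0.3,0,7.4],"twist":[0,0,0.2],"jaw":1},{"xyz":[-0.3,0,7.4],"twist":[0,0,0.2],"jaw":1},{"xyz":[-0.3,0,7.4],"twist":[0,0,0.2],"jaw":1}])

```text
time_s: 13.65
tool_pos: [0.6077, -0.276, 0.2365]
tool_rot: [179.9, 0.0, 82.3]
force: [0.5, 0.2, -0.1]
grip_width: 0.024
grasp_force: 12.0
```

```bash
python3 - <<'E'
from h import *
from cell import env
np.set_printoptions(precision=4,suppress=True)
o=env.get_obs();print(o["tool_pos"],o["tool_rot"],o["force"],o["time_s"],o["grip_width"])
a=[]
for n,(x,y) in(("scene",(100,225)),("top",(395,180))):
    c=env.read_camera(n);k=cv2.resize(c["img"][y:y+110,x:x+133,::-1],None,fx=3,fy=3,interpolation=0)
    R=Ro.from_euler("z",o["tool_rot"][2]-90,degrees=True)
    for z in(.0,.06):
        q=[(proj(c,R.apply([i*.012,j*.012,z])+o["tool_pos"]-[0,0,.209])-[x,y])*3+1.5 for i,j in((-1,-1),(1,-1),(1,1),(-1,1))]
        cv2.polylines(k,[np.int32(q)],True,(255,0,255),1)
    a.append(k)
cv2.imwrite("pics/c7.png",np.hstack(a))
go(env.get_obs(),[.6075,-.274,.236],82.5)
E
```

```text
[ 0.6077 -0.276   0.2365] [179.9249   0.0239  82.3473] [ 0.4851  0.2483 -0.1264] 13.65 0.023964490922671042
cm [ 0.2  -0.04  0.07] twist [ 0.09  0.04 -0.16]
```

View pics/c7.png

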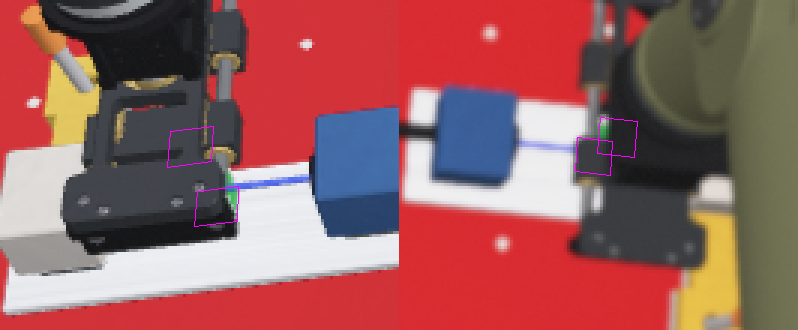

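The beam meets the green window at scene crop (230,187). The cuvette is upright and clear of both heads, and the pin is still in the flange. Handing in.

```bash
python3 -c "
from cell import env
print(env.sign_off())"
```

```text
the job is handed in; nothing more can be done
None
```

The locating pin is fully home in the flange hole and released, leaning slightly in the hole's play. The green cuvette is held by its frosted faces, upright in the beam about midway between the heads, and the job was handed in at about 13.8 s; the result of the judging was not shown.

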